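# Press the edge-trim clip home in the bonding jig and hold it

## Robot

A 7-joint arm with a two-finger parallel gripper is mounted at the origin on the work surface. World frame = base frame: x ahead of the robot, y to its left, z up, the work surface at z = 0. Lengths are in m, angles in degrees, forces in N, time in s.
With the tool pointing down it reaches from about 0.425 to 1.025 m from the base axis. Payload 9.4 kg.
Tool frame: the origin (TCP) lies at the very end of the fingers, on their centre line; the grasp point (between the pads) lies 19 mm behind it; z points along the fingers, y is the direction in which the jaws open and shut (so a half turn about z gives the same grasp; the last joint's range is limited). The gripper opens to 93 mm and grips with 3 to 60 N. Pads are 15 mm wide; open, the fingers measure 128 mm over their backs; the gripper's body (75 mm by 188 mm) begins 65 mm behind the grasp point.
Start: joints at [-72.577, 34.337, -0.143, 91.639, 0.103, 54.024, -4.572], TCP at [0.269, 0.673, 0.219] pointing down, gripper open.
Joint ranges: [-147.43, 147.43], [-19.82, 112.94], [-74.19, 73.91], [6.32, 146.72], [-59.91, 239.91], [6.04, 106.73], [-150.56, 150.56]. Speed limits (degrees/s): [127.2, 127.2, 172.46, 172.46, 180, 180, 180].

## Interface

Orientations are given as [roll, pitch, yaw] about the fixed x, y, z axes, in that order (R = Rz(yaw) Ry(pitch) Rx(roll)).
In Python, from plant import env, grab_frame, camera_params, ticket gives the robot as it stands.
- The arm moves only by the tool carry_out, never from a script. Its arguments are lists of equal length, an entry for each row: "travel": the shift along the tool's x, y, z in mm, a list of three; "delta_rot": the turn, a rotation vector about the tool's x, y, z in rad, a list of three; "gripper": the opening, from 0 (shut) to 1 (fully open). In form: {"travel": [[tx, ty, tz], ...], "delta_rot": [[ax, ay, az], ...], "gripper": [gripper, ...]}. A call has 1 to 8 rows; each row shifts and turns the commanded pose from where the row before left it, along the tool's axes as they then stand; what a row does not reach is not made up. A row lasts 1/10 s, in which the tool goes at most 50 mm and 8.59 degrees, less where a joint would pass 70% of its speed; a pose out of reach is approached as far as the arm can. A call with a gripper value outside its range is refused whole. The fingers move at their own pace and stop on an object; the grip force is fixed at half the most. Time passes only in rows, so rows that do not move let the fingers close. It gives the time, the measured TCP pose, the force and the opening at its end, in the units of the state.
- env.sense(): the state, without advancing time (a new reading comes with each control period).
- grab_frame(name): name is "scene" or "top" or "wrist"; returns the picture (384x512x3 uint8, blue, green, red); there is no depth.
- camera_params(name): a dict with "fx", "fy", "cx", "cy" (pixels), "eye" and "orientation" of the camera in the world; the wrist camera has in their place "tool_from_camera" (4x4, takes a point from camera to tool coordinates, whose origin is the TCP and whose axes are the flange's). Camera axes: x right, y up, looking along -z (the intrinsics and any distortion apply to the point x, -y, -z); pixel columns grow to the right and rows downward; lengths in m; the calibration is good to about 2 mm. A picture is of the moment at which its call begins: read the wrist's pose just before it. camera_params takes no time and is no camera call.
- ticket.hand_in(): hands the job in, once; it reports no verdict.
The state is a dict: "clock": time; "qpos": joint angles; "joint_velocities": joint speeds; "tau": joint torques, N m; "eef_pos": TCP position; "tcp_rot": TCP orientation; "contact_force": force on the tool from outside, world axes, zero at the start; "ft_torque": the same for the moment, N m; "width": finger opening in m.
Only numpy, scipy, OpenCV 4.12 (cv2) and the standard library are available. Lean on these libraries where they do the work, as an engineer would, in place of code of your own. Each camera call takes 0.05 s, during which the arm holds its last target.

## Task

Swing the red cam lever of the grey bonding jig fully out to its free position so that the spring-backed brass bar can move; only then slide the tongue of the yellow-handled aluminium trim clip under the blue lip and push against the spring, by feel, until the clip's face sits flush against the lip. Keep pressing: the spring pushes the clip back out, so the program finishes while the gripper still holds the clip fully home. Leave the other things on the bench where they are.

Things in the scene. Friction and masses are not known exactly. Their poses are not given: they have to be found in the camera images.
- jig: Grey steel bonding jig, fixed to the bench. Origin at bench level under the middle of the blue lip's front face; +x = push direction (in under the lip, away from the robot), +y = left (lever side), +z up. Base plate x -110 to 105, y -75 to 150 mm; its flat top, the deck, at z = 12 mm is clear in front of the lip.
- lip (a point): Middle of the lower front edge of the jig's blue lip, jig (0, 0, 21 mm), axes as the jig's. The lip spans x 0 to 52, y -72 to 72, z 21 to 35 mm of the jig frame: 9 mm of free height over the deck. Cheeks under its ends leave a slot 116 mm wide (y -58 to 58); their tops are at z = 36 mm.
- backing_bar (a joint): Brass bar hidden under the lip, 112 mm wide, sliding along the jig's +x, in m: 0 at rest (front face 24 mm behind the lip's front face), hard stop at 0.014. A spring pushes it back: 4.9 N at 0, about 8.8 N at 0.011, where a clip that is home leaves it. With the cam lever locked the bar is blocked within about 1 mm.
- cam_lever (a joint): Angle of the red cam lever left of the lip, rad. Vertical hinge at jig x 67, y 105 mm. 0 = locked, lever points from hinge along jig -x; grows clockwise seen from above to the stop at 1.5 = free, lever along jig +y. Starts at 0 to 0.3; beyond 1.2 the bar is free. Stays where it is left; about 1.5 N at the knob moves it.
- lever_knob (a point): Top centre of the lever's upright round red knob: 20 mm in diameter, 45 mm tall, vertical, 60 mm from the hinge axis. Its top is 92 mm above the bench, the lever arm's top 48 mm. Moves with the lever; its -x axis points from the hinge to the knob.
- trim: Loose aluminium trim clip with yellow handle, 110 to 225 g, lying upright on the bench right of the jig. Origin: underside, middle of the face that must meet the lip; +x along the tongue, +z up. Tongue x 0 to 35, 90 mm wide, 5 thick. Upright face plate x -6 to 0, 90 wide, 30 tall. Foot x -62 to -6, 40 wide, 5 thick. Home: its frame coincides with the jig's, 12 mm higher (flat on the deck).
- trim_handle (a point): Place to grip the clip, in its yellow fin: clip (-33, 0, 32 mm), axes as the clip's. The fin is x -60 to -6, 14 mm thick (y -7 to 7), z 5 to 46 mm in the clip's frame; take it from above, fingers closing along y.
- screwdriver: Orange-handled screwdriver, about 200 mm long, lying on the far side; bystander.
- marker: Blue and white marker pen, 135 mm long, 14 mm thick, lying beyond the jig's right; bystander.
- cap: White round cap, 40 mm across, 14 mm tall, left of the jig; bystander.
- tin: Black tin with yellow lid, 87 mm across, 65 mm tall, far right; bystander.
- pad: Green abrasive pad 75 x 110 x 12 mm at the far side; bystander.
- pliers: Black-handled pliers about 150 mm long lying on the right; bystander.
Not all that is in view belongs to the job. What is meant by the trim is not brown or turquoise, and is the larger of those in its own colour.

How it is judged (in metres and radians):
On the way, in this order (a step that is already met when the one before it is completed fails the run):
1. the cam lever is swung to free while the clip is still outside the jig's lip (value of joint cam_lever above 1.2 rad and horizontal distance between trim and jig above 0.03 m), for 0.2 s.
2. the clip's tongue is under the lip (x of trim in the frame of jig above -0.025 m and y of trim in the frame of jig between -0.015 and 0.015 m and z of trim in the frame of jig between 0.008 and 0.018 m and angle between the x axis of trim and the x axis of jig, either way round below 0.1 rad), for 0.05 s.
3. the clip is pressed home against the spring (x of trim in the frame of jig above -0.003 m and y of trim in the frame of jig between -0.015 and 0.015 m and z of trim in the frame of jig between 0.008 and 0.018 m and angle between the x axis of trim and the x axis of jig, either way round below 0.1 rad and value of joint backing_bar above 0.008 m and value of joint cam_lever above 1.2 rad), for 0.3 s.
At the end, for the whole second after the job is handed in: Fingers press the clip (over 3 N), clip at rest and level; its face within 3 mm of the lip, tongue under the lip, on the deck within 6 mm, centred within 15 mm, square within 0.1 rad; backing bar pushed back over 8 mm; cam lever beyond 1.2 rad (all of step 3 and angle between trim's own z axis and vertical below 0.12 rad and contact force between the fingers and trim above 3 N and linear speed of trim below 0.02 m/s); the arm keeps its last pose, push and grip.
It fails at once if a bystander (screwdriver, marker, cap, tin, pad or pliers) is moved more than 30 mm (distance of any of screwdriver, marker, cap, tin, pad, pliers from where it was at the start of the episode above 0.03 m).
It also fails if it takes over 54 s, if anything falls off the work surface, if the arm or the gripper's body presses on something with over 40 N, if the wrist force passes 120 N, or if a joint passes its speed limit or range.

## Working session

There is one attempt and no reset: what is moved stays moved. The work goes in short steps, Python scripts to look and compute and a tool call to move; the robot and the scene stay as the last step left them, time stands still between calls to the robot, and variables do not carry over. Pictures are saved under pics/ and viewed, and the job is handed in when it is done.

Besides the shell and the picture viewer there is one more tool, called after "Request:" by a JSON object that holds its "fn" and its "kwargs". carry_out: Moves the arm, as the interface text tells. Its arguments: {"type":"object","properties":{"travel":{"type":"array","items":{"type":"array","items":{"type":"number"}}},"delta_rot":{"type":"array","items":{"type":"array","items":{"type":"number"}}},"gripper":{"type":"array","items":{"type":"number"}}},"required":["travel","delta_rot","gripper"]}

```bash
mkdir -p pics; ls
cat > h.py <<'E'
import numpy as np, cv2
from plant import env, grab_frame, camera_params, ticket
E
python3 - <<'E'
from h import *
for n in("scene","top"):
    cv2.imwrite(f"pics/{n}0.png",grab_frame(n)); print(n,camera_params(n))
print(camera_params("wrist")); print(env.sense())
E
```

```text
pics
scene {'fx': 428.7104306011409, 'fy': 428.7104306011409, 'cx': 258.9567469615807, 'cy': 189.19625035332442, 'eye': array([ 0.88729601, -0.76240963,  0.90332848]), 'orientation': array([42.90976016,  0.25444703, 26.02547706])}
top {'fx': 400.80647006393184, 'fy': 400.80647006393184, 'cx': 256.50602151715066, 'cy': 189.2238287465319, 'eye': array([ 0.38648178, -0.07392072,  1.02735526]), 'orientation': array([ 10.46658167,   0.2109265 , -89.96153677])}
{'fx': 267.67291380577075, 'fy': 267.67291380577075, 'cx': 255.1501530779127, 'cy': 192.2240662749278, 'tool_from_camera': array([[-1.10445045e-03,  9.64627685e-01,  2.63613752e-01,
         7.37155821e-02],
       [ 9.99999389e-01,  1.05134604e-03,  3.42517328e-04,
         5.35415641e-04],
       [ 5.32524222e-05,  2.63613969e-01, -9.64628256e-01,
        -1.65768972e-01],
       [ 0.00000000e+00,  0.00000000e+00,  0.00000000e+00,
         1.00000000e+00]])}
{'clock': 0.1, 'qpos': array([-72.57720961,  34.38040757,  -0.14448615,  91.67595996,
         0.10360976,  54.02204737,  -4.57229712]), 'joint_velocities': array([ 0.03026596, -0.09697238, -0.02177316, -0.15737891, -0.01636795,
        0.08690441,  0.02046389]), 'tau': array([ 4.92988795e-03, -7.66559458e+01,  1.50240652e+00, -2.52940661e+01,
       -5.22706518e-02,  1.35852298e-02,  2.42673286e-05]), 'eef_pos': array([0.26931526, 0.67266591, 0.21784306]), 'tcp_rot': array([-1.79922135e+02,  8.40709100e-03,  1.58185145e+02]), 'contact_force': array([-0.58075787,  0.9636744 , -0.11709265]), 'ft_torque': array([-0.02301782,  0.02404024,  0.00583769]), 'width': 0.09315639633354622}
```

View pics/scene0.png

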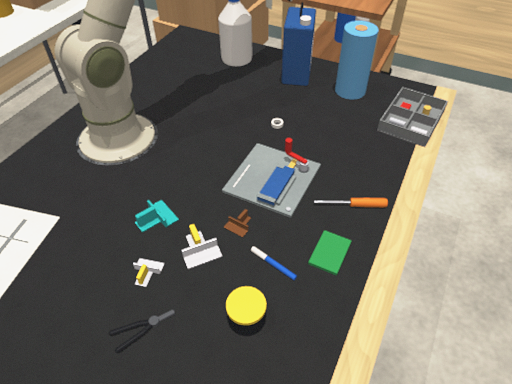

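View pics/top0.png

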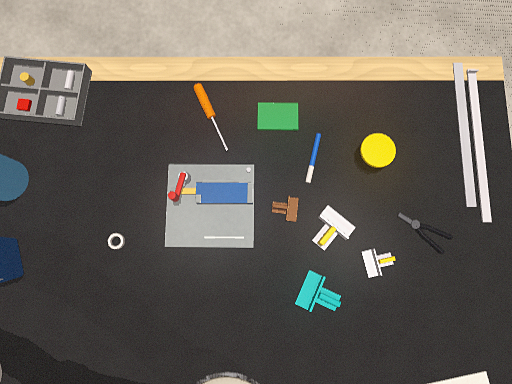

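```bash
cat >> h.py <<'E'
from scipy.spatial.transform import Rotation as Rn
def cam(n,s=None):
    p=camera_params(n)
    if n=="wrist":
        s=s or env.sense(); T=p["tool_from_camera"]; Rt=Rn.from_euler('xyz',s["tcp_rot"],degrees=True).as_matrix()
        return p,Rt@T[:3,:3],Rt@T[:3,3]+s["eef_pos"]
    return p,Rn.from_euler('xyz',p["orientation"],degrees=True).as_matrix(),p["eye"]
def ray(c,uv):
    p,R,e=c; uv=np.atleast_2d(uv).astype(float)
    d=np.stack([(uv[:,0]-p["cx"])/p["fx"],-(uv[:,1]-p["cy"])/p["fy"],-np.ones(len(uv))],1)
    return e,d@R.T
def onz(c,uv,z):
    e,d=ray(c,uv); return e+d*((z-e[2])/d[:,2])[:,None]
def proj(c,P):
    p,R,e=c; q=(np.atleast_2d(P)-e)@R; return np.stack([p["cx"]+p["fx"]*q[:,0]/-q[:,2],p["cy"]-p["fy"]*q[:,1]/-q[:,2]],1)
def tri(c1,u1,c2,u2):
    e1,d1=ray(c1,u1);e2,d2=ray(c2,u2);d1=d1[0]/np.linalg.norm(d1);d2=d2[0]/np.linalg.norm(d2)
    s=np.linalg.lstsq(np.stack([d1,-d2],1),e2-e1,rcond=None)[0];a=e1+s[0]*d1;b=e2+s[1]*d2
    return (a+b)/2,np.linalg.norm(a-b)
E
python3 - <<'E'
from h import *
t=cv2.imread("pics/top0.png"); s=cv2.imread("pics/scene0.png")
a=cv2.resize(t[155:255,160:260],None,fx=4,fy=4,interpolation=2)
b=cv2.resize(t[195:295,300:400],None,fx=4,fy=4,interpolation=2)
cv2.imwrite("pics/ct.png",np.hstack([a,b]))
a=cv2.resize(s[130:220,220:330],None,fx=3.6,fy=4,interpolation=2)
b=cv2.resize(s[210:300,130:230],None,fx=4,fy=4,interpolation=2)
cv2.imwrite("pics/cs.png",np.hstack([a,b]))
E
```

```text
(no output)
```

View pics/ct.png

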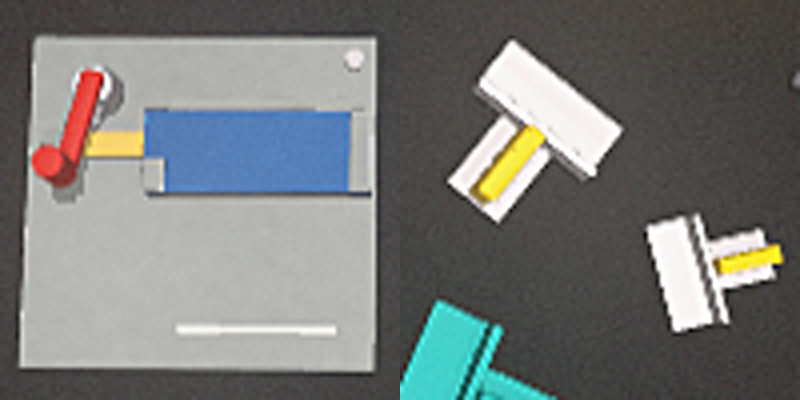

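View pics/cs.png

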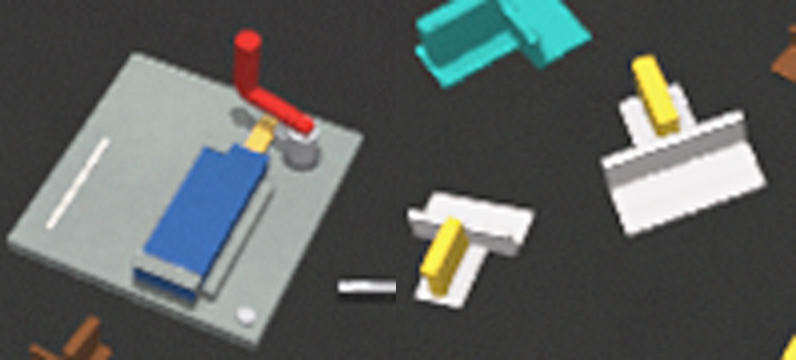

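Run:
```python
from h import *
ct=cam("top");cs=cam("scene")
t=cv2.imread("pics/top0.png"); s=cv2.imread("pics/scene0.png")
def quad(img,roi,lo,hi,close=9):
    x0,y0,x1,y1=roi; h=cv2.cvtColor(img,cv2.COLOR_BGR2HSV)
    m=cv2.inRange(h,lo,hi); k=np.zeros_like(m);k[y0:y1,x0:x1]=m[y0:y1,x0:x1]
    k=cv2.morphologyEx(k,cv2.MORPH_CLOSE,np.ones((close,close)))
    c=max(cv2.findContours(k,0,1)[0],key=cv2.contourArea); return c,k
# jig in top: everything not dark
for n,im,c,roi in(("top",t,ct,(155,150,265,260)),("scene",s,cs,(215,140,325,218))):
    cc,_=quad(im,roi,(0,0,95),(180,255,255),9)
    h=cv2.convexHull(cc); 
    for e in (2,3,4,6,8):
        q=cv2.approxPolyDP(h,e,True)
        if len(q)<=4:break
    q=q[:,0]; P=onz(c,q,.012); print(n,q.tolist(),np.round(P[:,:2],4).tolist())
    print(" sides",[round(float(np.linalg.norm(P[i]-P[(i+1)%len(P)])),4) for i in range(len(P))])
    print(" centroid area",cv2.contourArea(h))
# yellow fin top
for n,im,c,roi in(("top",t,ct,(305,200,360,252)),("scene",s,cs,(180,215,225,272))):
    cc,_=quad(im,roi,(20,120,100),(35,255,255),1); r=cv2.minAreaRect(cc); b=cv2.boxPoints(r);P=onz(c,b,.046)
    print(n,'fin',r,np.round(P[:,:2],4).tolist(),'mean',P.mean(0).round(4))
    cc,_=quad(im,roi,(0,0,140),(180,60,255),1); r=cv2.minAreaRect(cc);b=cv2.boxPoints(r); print(n,'white',r, np.round(onz(c,b,.0)[:,:2],4).tolist())
# knob
for n,im,c,roi in(("top",t,ct,(160,160,200,215)),("scene",s,cs,(280,130,315,170))):
    x0,y0,x1,y1=roi;h=cv2.cvtColor(im,cv2.COLOR_BGR2HSV);m=(cv2.inRange(h,(0,150,80),(8,255,255))|cv2.inRange(h,(172,150,80),(180,255,255)))
    k=np.zeros_like(m);k[y0:y1,x0:x1]=m[y0:y1,x0:x1];ys,xs=np.nonzero(k);print(n,'red bbox',xs.min(),xs.max(),ys.min(),ys.max(), np.c_[xs,ys].mean(0))
```

```text
top [[253, 164], [253, 247], [164, 246], [169, 164]] [[0.6409, -0.0609], [0.4266, -0.0614], [0.429, 0.1623], [0.641, 0.1583]]
 sides [0.2143, 0.2236, 0.212, 0.2191]
 centroid area 7204.5
scene [[320, 164], [291, 215], [222, 190], [256, 143], [292, 140]] [[0.6398, 0.1528], [0.6393, -0.0672], [0.4272, -0.068], [0.4245, 0.1551], [0.5211, 0.2178]]
 sides [0.22, 0.212, 0.2231, 0.1151, 0.1353]
 centroid area 4669.5
top fin ((326.5, 235.5), (6.191657543182373, 22.655838012695312), 39.28940963745117) [[0.4366, -0.2171], [0.4793, -0.2533], [0.4697, -0.2647], [0.4272, -0.2284]] mean [ 0.4532 -0.2409  0.046 ]
top white ((337.42822265625, 221.4729461669922), (37.25347137451172, 14.552136421203613), 39.09385299682617) [[0.5078, -0.2293], [0.5372, -0.2539], [0.4765, -0.3259], [0.4477, -0.3013]]
scene fin ((194.25, 233.25001525878906), (20.238576889038086, 7.273237705230713), 71.56504821777344) [[0.4253, -0.2375], [0.4371, -0.2235], [0.4831, -0.2679], [0.4715, -0.2812]] mean [ 0.4543 -0.2525  0.046 ]
scene white ((199.2743682861328, 247.0304718017578), (32.24937057495117, 37.63249588012695), 69.775146484375) [[0.3977, -0.2606], [0.4587, -0.1834], [0.5328, -0.2546], [0.4735, -0.3258]]
top red bbox 168 185 173 200 [177.41208791 187.39010989]
scene red bbox 285 306 137 162 [292.1576087  150.09782609]
```

```bash
cat >> h.py <<'E'
def plan(dst,yaw=None):
    "tool-frame shift (mm) from measured pose (in current axes) and turn about tool z"
    s=env.sense();R=Rn.from_euler('xyz',s["tcp_rot"],degrees=True)
    d=R.inv().apply(np.array(dst)-s["eef_pos"])*1000
    print("pose",s["eef_pos"].round(4),s["tcp_rot"].round(2),"w",round(s["width"],4),"t",round(s["clock"],2),"F",s["contact_force"].round(1))
    print("shift tool mm",d.round(1))
    if yaw is not None:
        dr=(R.inv()*Rn.from_euler('xyz',[180,0,yaw],degrees=True)).as_rotvec(); print("rotvec",dr.round(4),"deg",np.degrees(np.linalg.norm(dr)).round(1))
E
python3 - <<'E'
from h import *
ct=cam("top");cs=cam("scene")
print("bases",onz(cs,[(286,80),(311,84),(340,90),(368,92),(222,58),(250,60)],0).round(3))
print("tops at",onz(cs,[(298,12),(358,28),(235,3)],.22).round(3))
k=onz(ct,[(173.2,195.5)],.092);print("knob",k)
print(tri(ct,[(173.2,195.5)],cs,[(220+247/3.6,130+38/4)]))
plan((.269,.6726,.45),128); plan((.48,.05,.32),128)
E
```

```text
bases [[0.361 0.539 0.   ]
 [0.455 0.555 0.   ]
 [0.565 0.565 0.   ]
 [0.661 0.597 0.   ]
 [0.065 0.573 0.   ]
 [0.174 0.608 0.   ]]
tops at [[0.355 0.635 0.22 ]
 [0.581 0.611 0.22 ]
 [0.12  0.603 0.22 ]]
knob [[0.54416136 0.12691343 0.092     ]]
(array([0.54427308, 0.12695325, 0.09239787]), np.float64(0.00042248641430071436))
pose [0.2693 0.6727 0.2178] [-1.7992e+02  1.0000e-02  1.5819e+02] w 0.0932 t 0.1 F [-0.6  1.  -0.1]
shift tool mm [ 2.000e-01 -5.000e-01 -2.322e+02]
rotvec [-1.300e-03  5.000e-04  5.268e-01] deg 30.2
pose [0.2693 0.6727 0.2178] [-1.7992e+02  1.0000e-02  1.5819e+02] w 0.0932 t 0.1 F [-0.6  1.  -0.1]
shift tool mm [-427.  -499.9 -101.4]
rotvec [-1.300e-03  5.000e-04  5.268e-01] deg 30.2
```

Request:
{"fn": "carry_out", "kwargs": {"travel": [[0,0,-40],[0,0,-40],[0,0,-40],[0,0,-40],[0,0,-40],[0,0,-40],[0,0,-30],[0,0,0]], "delta_rot": [[0,0,0],[0,0,0],[0,0,0],[0,0,0],[0,0,0],[0,0,0],[0,0,0],[0,0,0]], "gripper": [1,1,1,1,1,1,1,1]}}

```text
clock: 0.9
eef_pos: [0.2698, 0.6739, 0.4934]
tcp_rot: [179.6, -0.0, 158.2]
contact_force: [0.5, -0.5, 0.1]
width: 0.093
```

Request:
{"fn": "carry_out", "kwargs": {"travel": [[-27,-31,0],[-27,-31,0],[-27,-31,0],[-27,-31,0],[-27,-31,0],[-27,-31,0],[-27,-31,0],[-27,-31,0]], "delta_rot": [[0,0,0],[0,0,0],[0,0,0],[0,0,0],[0,0,0],[0,0,0],[0,0,0],[0,0,0]], "gripper": [1,1,1,1,1,1,1,1]}}

```text
clock: 1.7
eef_pos: [0.3779, 0.3605, 0.4877]
tcp_rot: [-179.9, -0.0, 158.2]
contact_force: [0.3, 0.4, 0.7]
width: 0.0929
```

Request:
{"fn": "carry_out", "kwargs": {"travel": [[-27,-31,5],[-27,-31,5],[-27,-31,5],[-27,-31,20],[-27,-31,30],[-27,-31,30],[-27,-31,30],[-27,-31,30]], "delta_rot": [[0,0,0],[0,0,0],[0,0,0],[0,0,0],[0,0,0],[0,0,0],[0,0,0],[0,0,0]], "gripper": [1,1,1,1,0.5,0.5,0.5,0.5]}}

```text
clock: 2.5
eef_pos: [0.4848, 0.0531, 0.3341]
tcp_rot: [-180.0, -0.0, 158.2]
contact_force: [0.8, 0.9, -1.0]
width: 0.0658
```

Request:
{"fn": "carry_out", "kwargs": {"travel": [[0,0,0],[0,0,0],[0,0,0],[0,0,0],[0,0,0],[0,0,0]], "delta_rot": [[0,0,0.13],[0,0,0.13],[0,0,0.13],[0,0,0.13],[0,0,0],[0,0,0]], "gripper": [0.4,0.4,0.4,0.4,0.4,0.4]}}

```text
clock: 3.1
eef_pos: [0.4848, 0.0548, 0.3353]
tcp_rot: [-180.0, -0.0, 128.6]
contact_force: [-0.4, 0.8, 0.1]
width: 0.0375
```

Run:
```python
from h import *
s=env.sense();np.save("s1.npy",np.r_[s["eef_pos"],s["tcp_rot"]])
im=grab_frame("wrist");cv2.imwrite("pics/w1.png",im); print(s["eef_pos"],s["tcp_rot"],s["width"],s["qpos"].round(1))
```

```text
[0.48481058 0.05484766 0.33525403] [-1.79950072e+02 -1.28017959e-02  1.28623360e+02] 0.037453954192232825 [-33.7  10.7  24.9 114.4  -5.4  56.1  32.4]
```

View pics/w1.png

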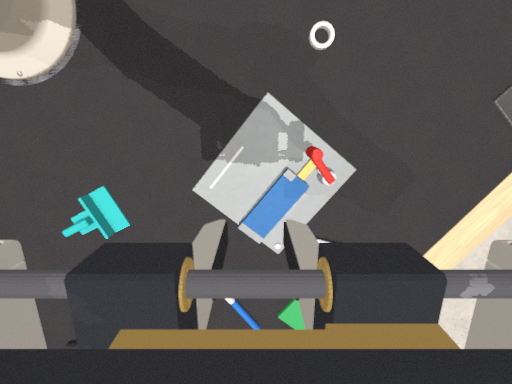

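Run:
```python
from h import *
v=np.load("s1.npy");s=dict(eef_pos=v[:3],tcp_rot=v[3:]);c=cam("wrist",s)
im=cv2.imread("pics/w1.png");
q=np.array([(268,94),(193,190),(279,253),(355,168)])
g=cv2.cvtColor(im,cv2.COLOR_BGR2GRAY)
print(onz(c,q,.012).round(4))
h=cv2.cvtColor(im,cv2.COLOR_BGR2HSV)
m=cv2.inRange(h,(105,120,60),(125,255,255));m[:, :235]=0;m[245:]=0;m[:165]=0;m[:,320:]=0
cc=max(cv2.findContours(m,0,1)[0],key=cv2.contourArea);r=cv2.minAreaRect(cc);P=onz(c,cv2.boxPoints(r),.035)
print("lip",P.round(4),"yaw",np.degrees(np.arctan2(P[1]-P[0],1)[:2]),[np.linalg.norm(P[i]-P[i-1]).round(4) for i in range(4)])
print("knob",onz(c,[(316,154)],.092))
a=cv2.resize(im[85:265,185:365],None,fx=4,fy=4,interpolation=2)[:600];cv2.imwrite("pics/w1c.png",cv2.resize(im[88:258,185:365],None,fx=3.5,fy=3.5,interpolation=2))
```

```text
[[ 0.4299  0.1589  0.012 ]
 [ 0.4273 -0.0618  0.012 ]
 [ 0.6388 -0.0614  0.012 ]
 [ 0.6371  0.1593  0.012 ]]
lip [[ 0.5304 -0.0457  0.035 ]
 [ 0.5344  0.084   0.035 ]
 [ 0.5859  0.0816  0.035 ]
 [ 0.5847 -0.0508  0.035 ]] yaw [0.2315489  7.38997481] [np.float64(0.0545), np.float64(0.1298), np.float64(0.0515), np.float64(0.1324)]
knob [[0.54312856 0.13021484 0.092     ]]
```

View pics/w1c.png

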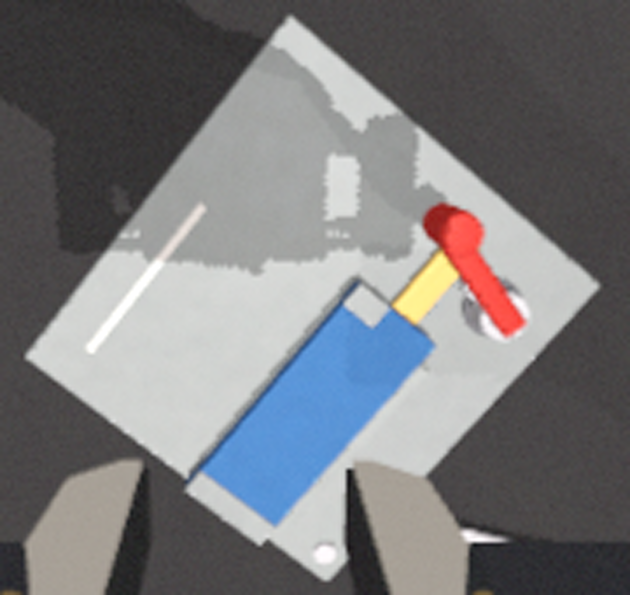

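Run:
```python
from h import *
plan((.5437,.1285,.058))
s=env.sense();R=Rn.from_euler('xyz',s["tcp_rot"],degrees=True);j=R.apply([0,1,0])
p=np.array([.5437,.1285,.058])
for th in(.3,.5,.7,.9,1.1,1.3,1.45):
    k=np.array([.602-.06*np.cos(th),.115+.06*np.sin(th),.058])+.0087*j
    print(th,(R.inv().apply(k-p)*1000).round(1),k.round(4)); p=k
```

```text
pose [0.4849 0.0548 0.3354] [-1.7997e+02 -1.0000e-02  1.2861e+02] w 0.0371 t 3.15 F [-0.1 -0.3 -0.6]
shift tool mm [ 20.9  92.  277.4]
0.3 [ 2.7 12.1 -0. ] [0.5515 0.1382 0.058 ]
0.5 [ 5.7 10.5 -0. ] [0.5561 0.1492 0.058 ]
0.7 [ 3.5 11.5 -0. ] [0.5629 0.1591 0.058 ]
0.9 [ 1.2 11.9 -0. ] [0.5715 0.1674 0.058 ]
1.1 [-1.2 11.9 -0. ] [0.5816 0.1739 0.058 ]
1.3 [-3.6 11.4 -0. ] [0.5927 0.1782 0.058 ]
1.45 [-4.1  8.  -0. ] [0.6016 0.18   0.058 ]
```

Request:
{"fn": "carry_out", "kwargs": {"travel": [[10,46,30],[11,46,30],[0,0,40],[0,0,40],[0,0,40],[0,0,33],[0,0,0],[0,0,0]], "delta_rot": [[0,0,0],[0,0,0],[0,0,0],[0,0,0],[0,0,0],[0,0,0],[0,0,0],[0,0,0]], "gripper": [0.4,0.4,0.4,0.4,0.4,0.4,0.4,0.4]}}

```text
clock: 3.95
eef_pos: [0.5381, 0.1203, 0.1293]
tcp_rot: [-179.9, -0.0, 128.4]
contact_force: [1.3, -0.2, -0.0]
width: 0.0374
```

Run:
```python
from h import *
s=env.sense();c=cam("wrist",s)
im=grab_frame("wrist");cv2.imwrite("pics/w2.png",im); plan((.5437,.1285,.058))
print("knob px expected",proj(c,[(.5437,.1285,.092)]),"tcp px",proj(c,[s["eef_pos"]]))
```

```text
pose [0.5388 0.1205 0.1302] [1.7994e+02 2.0000e-02 1.2843e+02] w 0.0372 t 4.0 F [1.  0.  0.5]
shift tool mm [ 3.3  8.8 72.2]
knob px expected [[266.99628215 210.80773628]] tcp px [[255.10400964 233.36850817]]
```

View pics/w2.png

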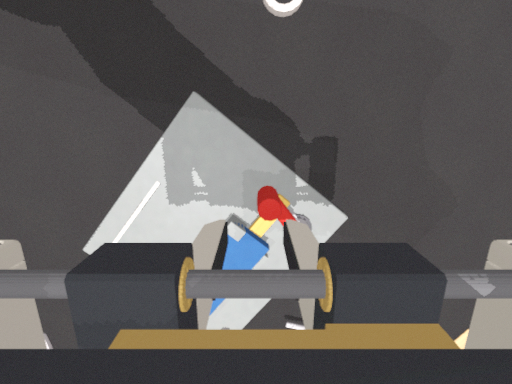

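Request:
{"fn": "carry_out", "kwargs": {"travel": [[3,9,0],[0,0,0],[0,0,25],[0,0,25],[0,0,22],[0,0,0]], "delta_rot": [[0,0,0],[0,0,0],[0,0,0],[0,0,0],[0,0,0],[0,0,0]], "gripper": [0.4,0.4,0.4,0.4,0.4,0.4]}}

```text
clock: 4.6
eef_pos: [0.5425, 0.1288, 0.0559]
tcp_rot: [-179.9, -0.1, 128.4]
contact_force: [0.1, -0.8, 0.8]
width: 0.0371
```

Request:
{"fn": "carry_out", "kwargs": {"travel": [[3,12,0],[6,10,0],[3,12,0],[1,12,0],[-1,12,0],[-4,11,0],[-4,9,0],[0,0,0]], "delta_rot": [[0,0,0],[0,0,0],[0,0,0],[0,0,0],[0,0,0],[0,0,0],[0,0,0],[0,0,0]], "gripper": [0.4,0.4,0.4,0.4,0.4,0.4,0.4,0.4]}}

```text
clock: 5.4
eef_pos: [0.6044, 0.1802, 0.0574]
tcp_rot: [179.9, 0.1, 128.4]
contact_force: [-0.9, 0.9, 0.5]
width: 0.0369
```

Run:
```python
from h import *
cv2.imwrite("pics/t3.png",cv2.resize(grab_frame("top")[130:270,130:290],None,fx=4,fy=4)); plan((.6016,.18,.058))
im=grab_frame("scene");cv2.imwrite("pics/s3.png",cv2.resize(im[100:240,200:360],None,fx=4,fy=4))
```

```text
pose [0.6035 0.1799 0.0573] [1.7990e+02 8.0000e-02 1.2836e+02] w 0.0368 t 5.45 F [-0.4 -0.3 -0.9]
shift tool mm [ 1.3 -1.4 -0.7]
```

View pics/s3.png

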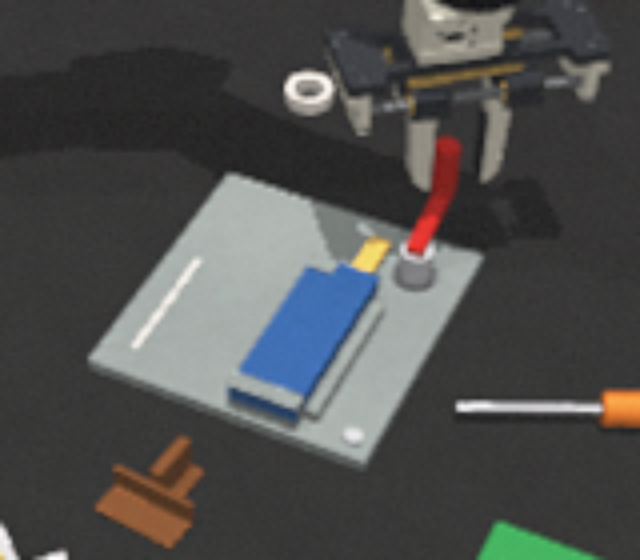

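Request:
{"fn": "carry_out", "kwargs": {"travel": [[-2,3,0],[-1,2,0],[0,0,0],[0,-6,0],[0,0,-40],[0,0,-40],[0,0,-40],[0,0,0]], "delta_rot": [[0,0,0],[0,0,0],[0,0,0],[0,0,0],[0,0,0],[0,0,0],[0,0,0],[0,0,0]], "gripper": [0.4,0.4,0.4,0.45,0.45,0.5,0.6,1]}}

```text
clock: 6.3
eef_pos: [0.6059, 0.1772, 0.1824]
tcp_rot: [179.5, 0.2, 128.3]
contact_force: [0.6, -0.3, 0.6]
width: 0.058
```

Run:
```python
from h import *
im=grab_frame("scene");cv2.imwrite("pics/s4.png",cv2.resize(im[130:300,130:340],None,fx=3.5,fy=3.5)); plan((.4532,-.2409,.25),130)
```

```text
pose [0.6046 0.1773 0.1799] [1.7967e+02 1.0000e-01 1.2838e+02] w 0.0615 t 6.35 F [ 0.6  0.  -1. ]
shift tool mm [-234.  -377.9  -71.9]
rotvec [ 0.0057  0.0018 -0.0283] deg 1.7
```

View pics/s4.png

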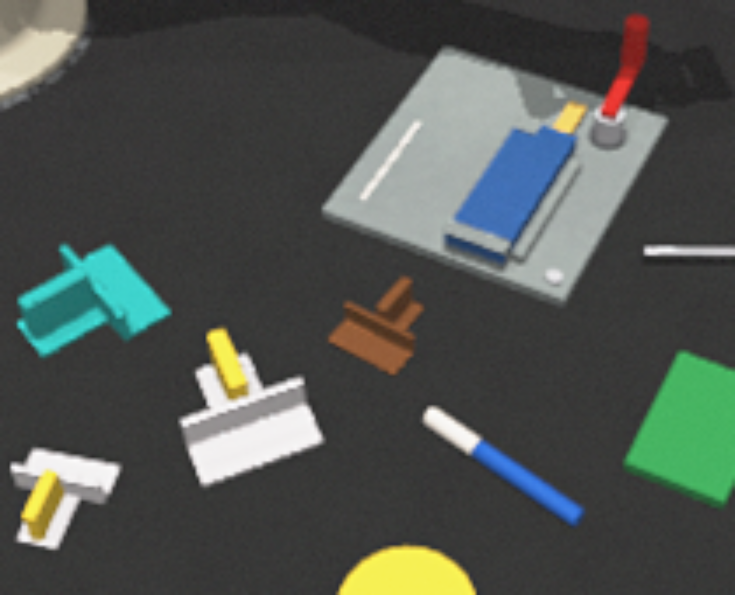

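Request:
{"fn": "carry_out", "kwargs": {"travel": [[0,0,-40],[-24,-38,-10],[-24,-38,-10],[-24,-38,-10],[-24,-38,0],[-24,-38,0],[-24,-38,0],[-24,-38,0]], "delta_rot": [[0,0,0],[0,0,0],[0,0,0],[0,0,0],[0,0,0],[0,0,0],[0,0,0],[0,0,0]], "gripper": [1,1,1,1,1,1,1,1]}}

```text
clock: 7.15
eef_pos: [0.4975, -0.1212, 0.2461]
tcp_rot: [-180.0, -0.0, 128.4]
contact_force: [0.3, 0.0, -0.4]
width: 0.0932
```

Request:
{"fn": "carry_out", "kwargs": {"travel": [[-24,-38,0],[-24,-38,0],[-20,-36,0],[0,0,0],[0,0,0],[0,0,0]], "delta_rot": [[0,0,0],[0,0,0],[0,0,0],[0,0,-0.1],[0,0,-0.1],[0,0,0]], "gripper": [1,1,1,1,1,1]}}

```text
clock: 7.75
eef_pos: [0.4525, -0.2428, 0.246]
tcp_rot: [-180.0, -0.1, 139.9]
contact_force: [-0.1, 0.1, 0.4]
width: 0.0932
```

Run:
```python
from h import *
s=env.sense();np.save("s5.npy",np.r_[s["eef_pos"],s["tcp_rot"]]);c=cam("wrist",s)
im=grab_frame("wrist");cv2.imwrite("pics/w5.png",im); plan((.4532,-.2409,.25),140)
k=onz(cam("scene"),[(311.4,135.7)],.092)[0];print("knob",k,"theta",np.arctan2(k[1]-.115,.602-k[0]))
h=cv2.cvtColor(im,cv2.COLOR_BGR2HSV);m=cv2.inRange(h,(20,120,80),(35,255,255))
for cc in cv2.findContours(m,0,1)[0]:
    if cv2.contourArea(cc)>50:
        r=cv2.minAreaRect(cc);P=onz(c,cv2.boxPoints(r),.046);print(r,P[:,:2].round(4).tolist(),P.mean(0))
```

```text
pose [ 0.4527 -0.2426  0.2462] [-1.7999e+02 -6.0000e-02  1.3971e+02] w 0.093 t 7.8 F [0.7 0.4 0.5]
shift tool mm [ 0.7  1.6 -3.8]
rotvec [-0.0002 -0.0011 -0.0051] deg 0.3
knob [0.59745137 0.1720465  0.092     ] theta 1.491229163997583
((370.5, 325.5), (45.0, 281.0), 90.0) [[0.5865, -0.4084], [0.8757, -0.0657], [0.9576, -0.1058], [0.6527, -0.4671]] [ 0.76812084 -0.26176325  0.046     ]
((423.2550964355469, 284.2814636230469), (55.54027557373047, 28.884763717651367), 80.83765411376953) [[0.6994, -0.154], [0.7206, -0.1169], [0.8153, -0.156], [0.7933, -0.1956]] [ 0.75714179 -0.15561979  0.046     ]
((87.35906219482422, 284.2986755371094), (28.732505798339844, 55.49544906616211), 10.007980346679688) [[0.4275, -0.6146], [0.3741, -0.5271], [0.4073, -0.5008], [0.4631, -0.5871]] [ 0.41800343 -0.55741388  0.046     ]
((154.88661193847656, 205.29739379882812), (8.353036880493164, 27.43698501586914), 37.5685920715332) [[0.3923, -0.404], [0.385, -0.3621], [0.3964, -0.3603], [0.404, -0.4024]] [ 0.3944226 -0.3822343  0.046    ]
((253.5, 173.0), (38.0, 9.0), 90.0) [[0.4257, -0.231], [0.4336, -0.2216], [0.4747, -0.2562], [0.4665, -0.2659]] [ 0.45014831 -0.24366566  0.046     ]
```

View pics/w5.png

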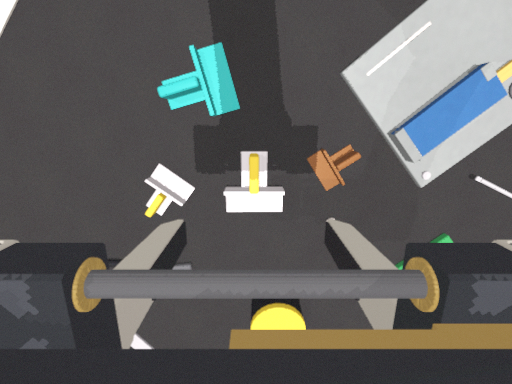

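Run:
```python
from h import *
plan((.4510,-.2432,.014))
```

```text
pose [ 0.4527 -0.2426  0.2462] [-1.7999e+02 -6.0000e-02  1.3971e+02] w 0.093 t 7.8 F [0.7 0.4 0.5]
shift tool mm [  0.7  -1.5 232.2]
```

Request:
{"fn": "carry_out", "kwargs": {"travel": [[1,-2,40],[0,0,40],[0,0,40],[0,0,30],[0,0,0],[0,0,0]], "delta_rot": [[0,0,0],[0,0,0],[0,0,0],[0,0,0],[0,0,0],[0,0,0]], "gripper": [0.5,0.5,0.5,0.5,0.5,0.5]}}

```text
clock: 8.4
eef_pos: [0.4509, -0.2434, 0.097]
tcp_rot: [-180.0, -0.1, 139.8]
contact_force: [0.3, -0.1, 0.4]
width: 0.05
```

Run:
```python
from h import *
s=env.sense();c=cam("wrist",s)
im=grab_frame("wrist");cv2.imwrite("pics/w6.png",im[60:300,130:390].repeat(2,0).repeat(2,1)); plan((.4510,-.2432,.014))
h=cv2.cvtColor(im,cv2.COLOR_BGR2HSV);m=cv2.inRange(h,(20,120,80),(35,255,255));m[230:]=0
for cc in cv2.findContours(m,0,1)[0]:
    if cv2.contourArea(cc)>50:
        r=cv2.minAreaRect(cc);P=onz(c,cv2.boxPoints(r),.046);print(r,P[:,:2].round(4).tolist(),P.mean(0))
```

```text
pose [ 0.4515 -0.2437  0.0979] [-1.8000e+02  3.0000e-02  1.3978e+02] w 0.0479 t 8.45 F [-0.3  0.4 -0.4]
shift tool mm [ 0.8  0.1 83.9]
((254.5, 201.0), (56.0, 15.0), 90.0) [[0.423, -0.2283], [0.431, -0.2189], [0.4691, -0.2508], [0.4606, -0.2608]] [ 0.44590562 -0.23969444  0.046     ]
```

View pics/w6.png

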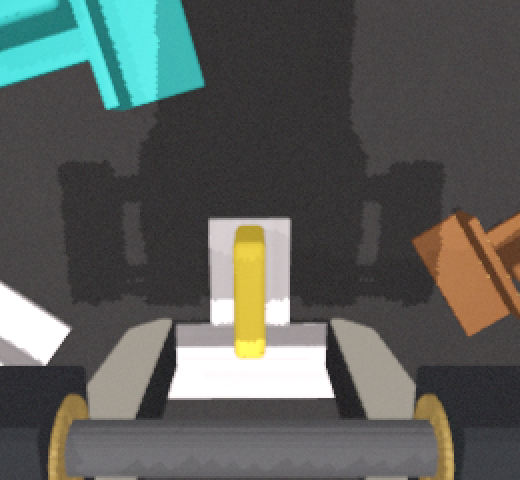

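Request:
{"fn": "carry_out", "kwargs": {"travel": [[1,0,35],[0,0,30],[0,0,19],[0,0,0],[0,0,0],[0,0,0],[0,0,0],[0,0,0]], "delta_rot": [[0,0,0],[0,0,0],[0,0,0],[0,0,0],[0,0,0],[0,0,0],[0,0,0],[0,0,0]], "gripper": [0.5,0.5,0.5,0.5,0.05,0.05,0.05,0.05]}}

```text
clock: 9.25
eef_pos: [0.451, -0.243, 0.0141]
tcp_rot: [180.0, 0.1, 139.9]
contact_force: [-0.2, -0.3, 1.0]
width: 0.019
```

Request:
{"fn": "carry_out", "kwargs": {"travel": [[0,0,0],[0,0,0],[0,0,0],[0,0,0],[0,0,-10],[0,0,-20],[0,0,-20],[0,0,0]], "delta_rot": [[0,0,0],[0,0,0],[0,0,0],[0,0,0],[0,0,0],[0,0,0],[0,0,0],[0,0,0]], "gripper": [0.05,0.05,0.05,0.05,0.05,0.05,0.05,0.05]}}

```text
clock: 10.05
eef_pos: [0.4513, -0.2432, 0.0653]
tcp_rot: [179.9, 0.2, 139.9]
contact_force: [-0.4, 0.1, -1.7]
width: 0.0137
```

Run:
```python
from h import *
s=env.sense();c=cam("wrist",s)
im=grab_frame("wrist");cv2.imwrite("pics/w7.png",im[60:300,130:390].repeat(2,0).repeat(2,1)); plan((.43,.010,.12),180)
cv2.imwrite("pics/s7.png",cv2.resize(grab_frame("scene")[170:300,130:290],None,fx=4,fy=4))
```

```text
pose [ 0.451  -0.243   0.0642] [1.7996e+02 1.3000e-01 1.3987e+02] w 0.0137 t 10.1 F [ 0.3 -0.4 -2.8]
shift tool mm [179.  179.9 -56.1]
rotvec [-2.000e-04  2.300e-03 -7.005e-01] deg 40.1
```

View pics/w7.png

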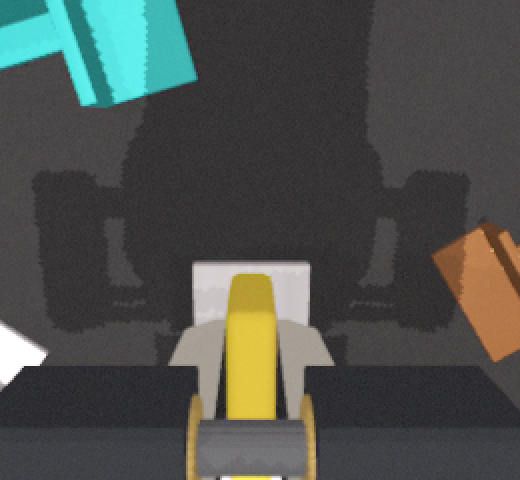

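View pics/s7.png

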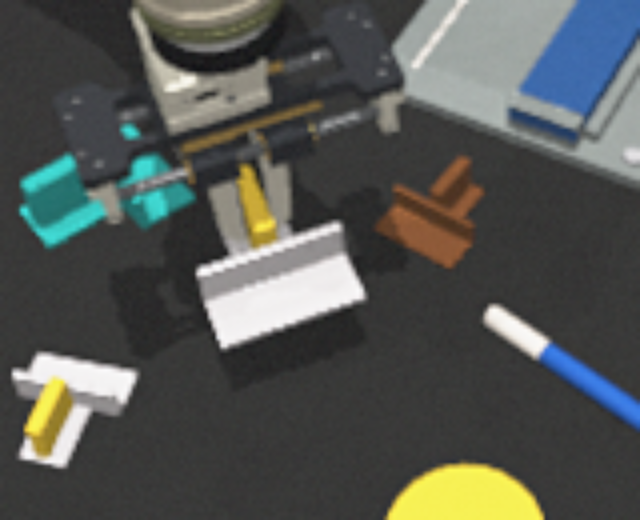

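Request:
{"fn": "carry_out", "kwargs": {"travel": [[0,0,-35],[0,0,-30],[28,32,0],[28,32,0],[28,32,0],[28,32,0],[28,32,0],[27,30,0]], "delta_rot": [[0,0,0],[0,0,0],[0,0,0],[0,0,0],[0,0,0],[0,0,0],[0,0,0],[0,0,0]], "gripper": [0.05,0.05,0.05,0.05,0.05,0.05,0.05,0.05]}}

```text
clock: 10.95
eef_pos: [0.4446, 0.0118, 0.1273]
tcp_rot: [-179.9, -0.0, 139.9]
contact_force: [0.9, 0.6, -1.7]
width: 0.0136
```

Request:
{"fn": "carry_out", "kwargs": {"travel": [[0,0,0],[0,0,0],[0,0,0],[0,0,0],[0,0,0],[0,0,0],[0,0,0],[0,0,0]], "delta_rot": [[0,0,-0.12],[0,0,-0.12],[0,0,-0.12],[0,0,-0.12],[0,0,-0.12],[0,0,-0.1],[0,0,0],[0,0,0]], "gripper": [0.05,0.05,0.05,0.05,0.05,0.05,0.05,0.05]}}

```text
clock: 11.75
eef_pos: [0.4449, 0.0099, 0.1275]
tcp_rot: [180.0, -0.1, 179.8]
contact_force: [1.3, 0.4, -0.9]
width: 0.0138
```

Run:
```python
from h import *
plan((.445,.010,.04),180)
cv2.imwrite("pics/s8.png",cv2.resize(grab_frame("scene")[100:240,190:340],None,fx=4,fy=4))
cv2.imwrite("pics/t8.png",cv2.resize(grab_frame("top")[140:280,150:300],None,fx=4,fy=4))
```

```text
pose [0.4449 0.0099 0.1275] [ 1.8000e+02 -6.0000e-02  1.7977e+02] w 0.0138 t 11.75 F [ 1.3  0.4 -0.9]
shift tool mm [-0.1  0.1 87.5]
rotvec [ 0.     -0.0011 -0.004 ] deg 0.2
```

View pics/s8.png

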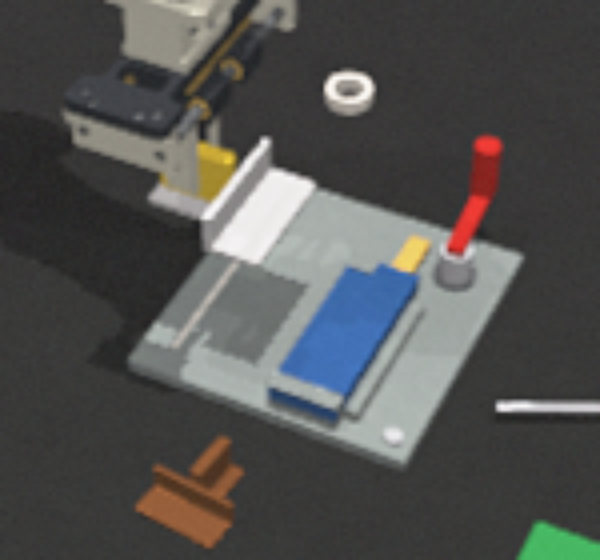

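View pics/t8.png

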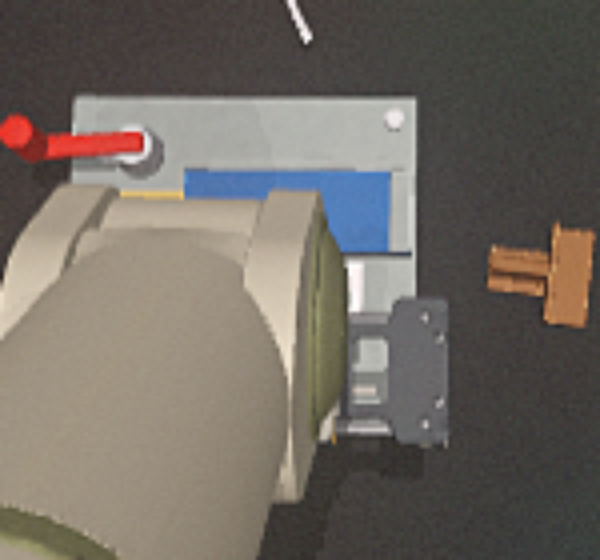

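Request:
{"fn": "carry_out", "kwargs": {"travel": [[0,0,30],[0,0,30],[0,0,25],[0,0,10],[0,0,2],[0,0,2],[0,0,1],[0,0,0]], "delta_rot": [[0,0,0],[0,0,0],[0,0,0],[0,0,0],[0,0,0],[0,0,0],[0,0,0],[0,0,0]], "gripper": [0.05,0.05,0.05,0.05,0.05,0.05,0.05,0.05]}}

```text
clock: 12.65
eef_pos: [0.4458, 0.0101, 0.0288]
tcp_rot: [180.0, 0.1, 180.0]
contact_force: [0.5, -0.0, -2.3]
width: 0.0136
```

Request:
{"fn": "carry_out", "kwargs": {"travel": [[0,0,1],[0,0,0]], "delta_rot": [[0,0,0],[0,0,0]], "gripper": [0.05,0.05]}}

```text
clock: 12.85
eef_pos: [0.4456, 0.0101, 0.0274]
tcp_rot: [180.0, 0.0, 180.0]
contact_force: [0.8, 0.1, -1.5]
width: 0.0138
```

Run:
```python
from h import *
plan((.502,.010,.026),180)
cv2.imwrite("pics/s9.png",cv2.resize(grab_frame("scene")[120:220,210:330],None,fx=5,fy=5,interpolation=2))
cv2.imwrite("pics/w9.png",grab_frame("wrist"))
```

```text
pose [0.4456 0.0101 0.0274] [1.7999e+02 5.0000e-02 1.7996e+02] w 0.0138 t 12.85 F [ 0.8  0.1 -1.5]
shift tool mm [-56.4  -0.1   1.5]
rotvec [ 0.0001  0.0008 -0.0007] deg 0.1
```

View pics/s9.png

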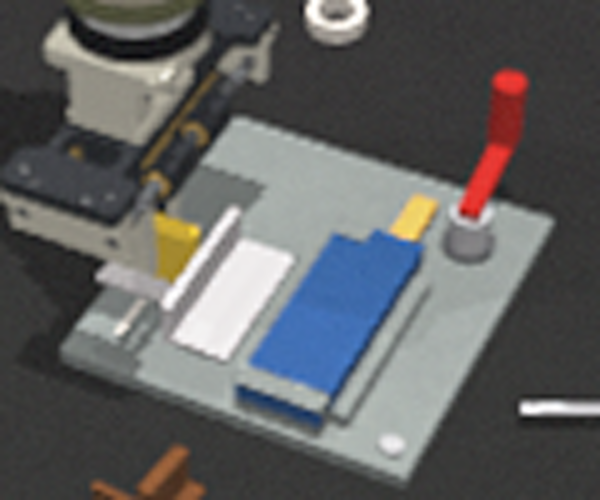

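Request:
{"fn": "carry_out", "kwargs": {"travel": [[0,0,0.5],[0,0,0.5],[0,0,0]], "delta_rot": [[0,0,0],[0,0,0],[0,0,0]], "gripper": [0.05,0.05,0.05]}}

```text
clock: 13.25
eef_pos: [0.4453, 0.01, 0.026]
tcp_rot: [-180.0, -0.0, 180.0]
contact_force: [-0.0, 0.4, -1.5]
width: 0.0141
```

Request:
{"fn": "carry_out", "kwargs": {"travel": [[0,0,0.5],[0,0,0.5],[0,0,0]], "delta_rot": [[0,0,0],[0,0,0],[0,0,0]], "gripper": [0.05,0.05,0.05]}}

```text
clock: 13.55
eef_pos: [0.4453, 0.0101, 0.0257]
tcp_rot: [180.0, 0.0, 179.9]
contact_force: [-1.8, -0.1, 13.0]
width: 0.0139
```

Request:
{"fn": "carry_out", "kwargs": {"travel": [[0,0,-1],[-5,0,0],[-5,0,0],[-5,0,0],[-4,0,0],[-4,0,0],[-4,0,0],[0,0,0]], "delta_rot": [[0,0,0],[0,0,0],[0,0,0],[0,0,0],[0,0,0],[0,0,0],[0,0,0],[0,0,0]], "gripper": [0.05,0.05,0.05,0.05,0.05,0.05,0.05,0.05]}}

```text
clock: 14.35
eef_pos: [0.4731, 0.0101, 0.0261]
tcp_rot: [-180.0, 0.0, 180.0]
contact_force: [-0.3, 0.7, -1.8]
width: 0.0138
```

Run:
```python
from h import *
plan((.502,.010,.026),180)
cv2.imwrite("pics/s10.png",cv2.resize(grab_frame("scene")[120:220,210:330],None,fx=5,fy=5,interpolation=2))
```

```text
pose [0.4731 0.0101 0.0261] [-1.8000e+02  4.0000e-02  1.7996e+02] w 0.0138 t 14.35 F [-0.3  0.7 -1.8]
shift tool mm [-28.9  -0.1   0.1]
rotvec [-0.      0.0007 -0.0007] deg 0.1
```

View pics/s10.png

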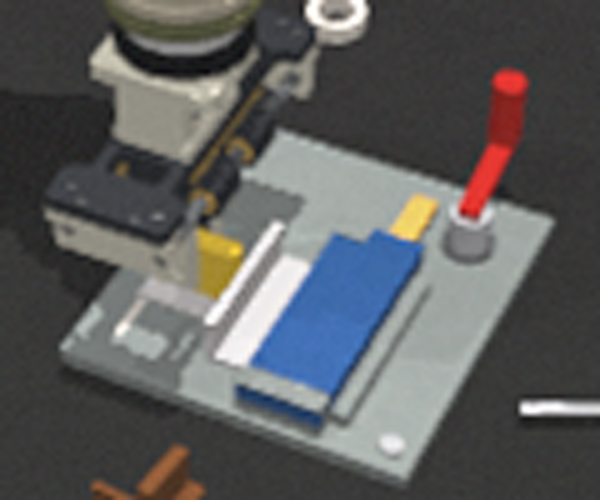

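Request:
{"fn": "carry_out", "kwargs": {"travel": [[-4,0,0],[-4,0,0],[-4,0,0],[-3,0,0],[0,0,0]], "delta_rot": [[0,0,0],[0,0,0],[0,0,0],[0,0,0],[0,0,0]], "gripper": [0.05,0.05,0.05,0.05,0.05]}}

```text
clock: 14.9
eef_pos: [0.4875, 0.0101, 0.026]
tcp_rot: [180.0, -0.0, 180.0]
contact_force: [-0.4, 0.1, -1.1]
width: 0.0139
```

Request:
{"fn": "carry_out", "kwargs": {"travel": [[-2,0,0],[-2,0,0],[-1,0,0],[0,0,0]], "delta_rot": [[0,0,0],[0,0,0],[0,0,0],[0,0,0]], "gripper": [0.05,0.05,0.05,0.05]}}

```text
clock: 15.3
eef_pos: [0.4889, 0.0101, 0.0261]
tcp_rot: [180.0, -0.3, 180.0]
contact_force: [-8.4, 0.9, 7.0]
width: 0.0138
```

Request:
{"fn": "carry_out", "kwargs": {"travel": [[-2,0,0],[-2,0,0],[0,0,0]], "delta_rot": [[0,0,0],[0,0,0],[0,0,0]], "gripper": [0.05,0.05,0.05]}}

```text
clock: 15.6
eef_pos: [0.4924, 0.0101, 0.0261]
tcp_rot: [180.0, -0.4, 180.0]
contact_force: [-10.3, 1.0, 7.9]
width: 0.0139
```

Request:
{"fn": "carry_out", "kwargs": {"travel": [[-2,0,0],[-2,0,0],[0,0,0]], "delta_rot": [[0,0,0],[0,0,0],[0,0,0]], "gripper": [0.05,0.05,0.05]}}

```text
clock: 15.9
eef_pos: [0.4957, 0.0101, 0.026]
tcp_rot: [180.0, -0.5, 180.0]
contact_force: [-12.0, 1.0, 8.7]
width: 0.014
```

Request:
{"fn": "carry_out", "kwargs": {"travel": [[-2,0,0],[-1,0,0],[0,0,0]], "delta_rot": [[0,0,0],[0,0,0],[0,0,0]], "gripper": [0.05,0.05,0.05]}}

```text
clock: 16.2
eef_pos: [0.498, 0.0101, 0.0259]
tcp_rot: [180.0, -0.5, 180.0]
contact_force: [-12.7, 1.6, 9.1]
width: 0.0139
```

Request:
{"fn": "carry_out", "kwargs": {"travel": [[-1,0,0],[-1,0,0],[0,0,0]], "delta_rot": [[0,0,0],[0,0,0],[0,0,0]], "gripper": [0.05,0.05,0.05]}}

```text
clock: 16.5
eef_pos: [0.499, 0.0101, 0.0258]
tcp_rot: [180.0, -0.6, 180.0]
contact_force: [-14.7, 1.8, 9.3]
width: 0.0138
```

Run:
```python
from h import *
plan((.502,.010,.026),180)
cv2.imwrite("pics/s11.png",cv2.resize(grab_frame("scene")[120:220,210:330],None,fx=5,fy=5,interpolation=2))
cv2.imwrite("pics/w11.png",grab_frame("wrist"))
```

```text
pose [0.499  0.0101 0.0258] [179.98  -0.63 179.96] w 0.0138 t 16.5 F [-14.7   1.8   9.3]
shift tool mm [-3.  -0.1 -0.2]
rotvec [ 0.0003 -0.0111 -0.0007] deg 0.6
```

View pics/s11.png

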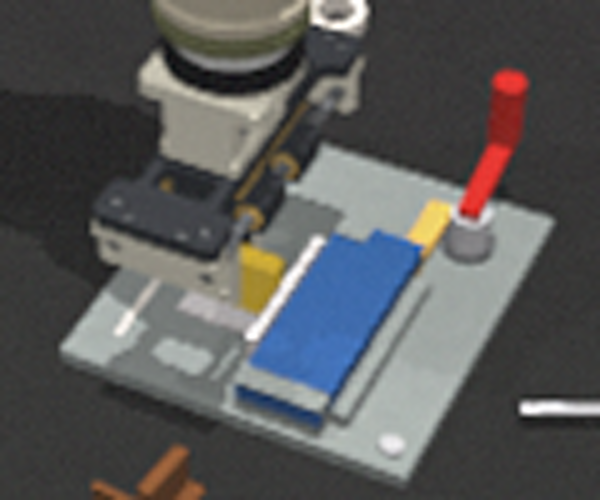

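Request:
{"fn": "carry_out", "kwargs": {"travel": [[-1,0,0],[-1,0,0],[0,0,0]], "delta_rot": [[0,0,0],[0,0,0],[0,0,0]], "gripper": [0.05,0.05,0.05]}}

```text
clock: 16.9
eef_pos: [0.4992, 0.0101, 0.0257]
tcp_rot: [180.0, -0.8, 180.0]
contact_force: [-18.9, 1.6, 12.7]
width: 0.0139
```

Request:
{"fn": "carry_out", "kwargs": {"travel": [[-1,0,0],[-1,0,0],[0,0,0]], "delta_rot": [[0,0,0],[0,0,0],[0,0,0]], "gripper": [0.05,0.05,0.05]}}

```text
clock: 17.2
eef_pos: [0.4996, 0.0101, 0.0256]
tcp_rot: [180.0, -1.0, 180.0]
contact_force: [-21.6, 2.3, 15.0]
width: 0.014
```

Request:
{"fn": "carry_out", "kwargs": {"travel": [[0,0,0],[0,0,0],[0,0,0],[0,0,0],[0,0,0],[0,0,0]], "delta_rot": [[0,0,0],[0,0,0],[0,0,0],[0,0,0],[0,0,0],[0,0,0]], "gripper": [0.05,0.05,0.05,0.05,0.05,0.05]}}

```text
clock: 17.8
eef_pos: [0.4995, 0.0101, 0.0256]
tcp_rot: [180.0, -1.0, 180.0]
contact_force: [-22.0, 1.8, 15.4]
width: 0.0138
```

Run:
```python
from h import *
plan((.502,.010,.026),180)
a=cv2.resize(grab_frame("scene")[155:205,245:305],None,fx=9,fy=9,interpolation=2)
cv2.imwrite("pics/s12.png",a)
cv2.imwrite("pics/w12.png",grab_frame("wrist"))
```

```text
pose [0.4995 0.0101 0.0256] [179.98  -0.98 179.96] w 0.0138 t 17.8 F [-22.    1.8  15.4]
shift tool mm [-2.5 -0.1 -0.4]
rotvec [ 0.0004 -0.0171 -0.0006] deg 1.0
```

View pics/s12.png

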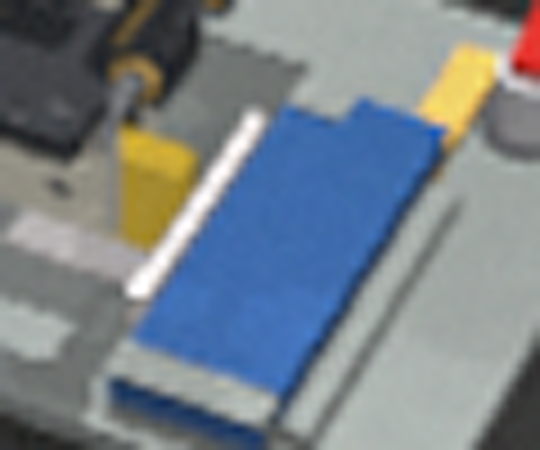

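View pics/w12.png

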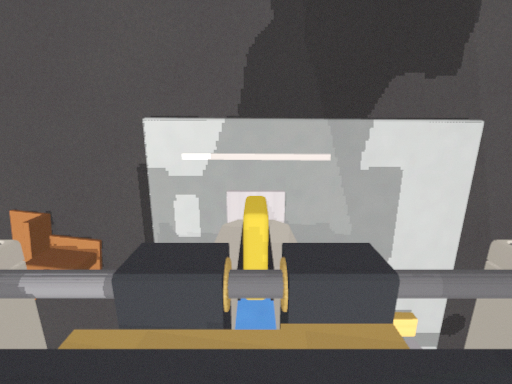

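Run:
```python
from h import *
print(ticket.hand_in())
```

```text
the job is handed in; nothing more can be done
None
```

I swung the lever free, slid the clip's tongue under the lip and pressed it home. The job was handed in at 17.8 s with the gripper still holding and pushing. No verdict was reported.

- **Lever:** it measured about 1.49 rad from the scene camera after the swing, against the 1.2 rad needed. The clip was still on the bench then.
- **Which clip:** I took the larger of the two yellow-handled clips (pixels 333, 228 in the top view), not the small one at (378, 262).
- **Pressing home:** the bar's resistance began at about x = 0.488 m. The push stopped hard at 0.499 m, about 11 mm later, which matches the expected bar travel. The last 4 mm of commanded push moved the tool only 0.6 mm, with the force rising.
- **Last checks, held for 0.6 s:** the tool did not move. The push was steady at about 22 N, the tilt about 1°, and the grip width 13.8 mm. The last pictures showed no gap at the lip, the clip square and about 1 mm off centre, and the brass tab moved back.
- **Disagreement:** the face met the lip about 3 mm short of where the cameras had put it. My estimates of the jig's y position also differed between cameras by up to about 6 mm, well inside the slot's clearance. I stopped on contact force, not on the camera position.
- **Not checked:** I did not measure the bystanders afterwards. No unexpected contact force showed up in the readings, and those visible in the later pictures looked undisturbed.

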